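# Start the hose crimper with its two-button console

## Robot

A 7-joint arm with a two-finger parallel gripper is mounted at the origin on the work surface. World frame = base frame: x ahead of the robot, y to its left, z up, the work surface at z = 0. Lengths are in m, angles in rad, forces in N, time in s.
With the tool pointing down it reaches from about 0.4 to 0.875 m from the base axis. Payload 6.5 kg.
Tool frame: the origin (TCP) lies at the very end of the fingers, on their centre line; the grasp point (between the pads) lies 19 mm behind it; z points along the fingers, y is the line along which they close (so a half turn about z gives the same grasp; the last joint's range is limited). The gripper opens to 85 mm and grips with 20 to 120 N. Pads are 22 mm wide; open, the fingers measure 114 mm over their backs; the gripper's body (76 mm by 85 mm) begins 54 mm behind the grasp point. The pads swing forward as they close: fully open they stand 13 mm farther back than shut.
Start: joints at [-1.218, 0.536, -0.004, 1.538, 0.003, 1.067, -0.071], TCP at [0.264, 0.594, 0.231] pointing down, gripper open.
Joint ranges: [-2.7, 2.7], [-0.37, 2.16], [-1.27, 1.26], [0.24, 2.4], [-1.31, 4.45], [0.19, 1.91], [-2.76, 2.76]. Speed limits (rad/s): [2.39, 2.39, 3.14, 3.14, 3.14, 3.14, 3.14].

## Interface

Orientations are given as a unit quaternion [w, x, y, z].
In Python, from cell import monitor, optics, ticket gives the robot as it stands.
- The arm moves only by the tool apply_moves, never from a script. Its argument "rows" is a list of rows, each a list of 2 entries, a list of its own where there are three numbers: the shift along the tool's x, y, z in cm, then the turn about the tool's z in degrees. A call has 1 to 12 rows; each row is the pose to reach, as a shift and turn from the pose commanded when the call began, along the tool's axes at that moment; what a row does not reach only later rows make up. A row lasts 1/10 s, in which the tool goes at most 50 mm and 8.59 degrees, less where a joint would pass 70% of its speed; a pose out of reach is approached as far as the arm can. A call with a gripper value outside its range is refused whole. "grip" is the finger opening in cm, from 0 to 8.54, set as the call begins (left out, the last holds). The fingers move at their own pace and stop on an object; "squeeze" is the grip in N (left out, the last holds). Time passes only in rows, so rows that repeat a pose let the fingers close. It gives the time, the measured TCP pose, the force, the opening and the grip force at its end, in the units of the state.
- monitor.observe(): the state, without advancing time (a new reading comes with each control period).
- optics.read_camera(name): name is "side" or "top"; returns a dict with "image" (384x512x3 uint8, red, green, blue), "z_map" (384x512 float32, m along the optical axis (not along the pixel's ray), 0 where there is no reading), "mtx" (3x3 intrinsics, pixels), "extrinsics" (4x4, takes a point from camera to world coordinates). Camera axes: x right, y up, looking along -z (the intrinsics and any distortion apply to the point x, -y, -z); pixel columns grow to the right and rows downward; lengths in m; the calibration is good to about 2 mm. A picture is of the moment at which its call begins.
- ticket.close_job(): hands the job in; it is judged then, once.
The state is a dict: "time": time; "joints": joint angles; "qvel": joint speeds; "tau": joint torques, N m; "tool_pos": TCP position; "ee_rot": TCP orientation; "ft_force": force on the tool from outside, world axes, zero at the start; "ft_torque": the same for the moment, N m; "grip_width": finger opening in m; "finger_force": force on a finger pad.
Only numpy, scipy, OpenCV 4.12 (cv2) and the standard library are available. Lean on these libraries where they do the work, as an engineer would, in place of code of your own. Each camera call takes 0.05 s, during which the arm holds its last target. There are 200 camera calls.

## Task

Push the crimper's sliding guard hood fully shut over the dies, without gripping it. Then press both round start buttons on the console fully down together, one fingertip on each, hold them down for two seconds, and let them come up again. Do not touch the mushroom-headed stop button, and leave the loose adapters, tools and boxes standing where they are.

Things in the scene. Friction and masses are not known exactly. Their poses are not given: they have to be found in the camera images.
- crimper: bench hose crimper: fixed grey block, 220 (its x) x 260 (its y) x 140 mm high; origin at the centre of its underside. It stands left or right of the console, turned up to 20 degrees. On its flat top: a ring of steel dies centred at (0, -55) mm, two guide rails 4 mm high at x = +-61 mm, an end stop 16 mm high at y = -121 mm
- guard (a joint): opening of the guard hood, in m: 0 fully shut over the dies, up to 0.1 open; it slides along the crimper's +y as it opens, rubs with about 2.5 N and stays where it is left; hard stop at 0
- guard_face (a point): centre of the hood's upright side face that looks along the crimper's +y: 110 mm wide, 40 mm tall, this point 161 mm above the table. The hood is a square sheet-aluminium cover, 110 x 110 x 40 mm, slotted on top, too wide to grip; pushing this face along the crimper's -y shuts it
- console: start console: fixed grey box, aluminium top plate, 170 (its x) x 200 (its y) x 70 mm high; origin at the centre of its underside, turned up to 23 degrees. Far half, x = +35 mm: the two start buttons with an upright barrier between them (10 mm thick, 50 mm long, 6 mm above the button tops). Near half: stop button at (-45, +55) mm, inert selector knob at (-45, -55) mm, a loose adapter between them
- start_left_top (a point): centre of the top of the left start button (console x = +35, y = +34 mm): a black round flat button, 28 mm across, in a steel collar 44 mm across and 12 mm high; its top is 90 mm above the table when up, and moves with it
- start_right_top (a point): centre of the top of the right start button, the same, 68 mm from the left one (console x = +35, y = -34 mm)
- start_left (a joint): how far the left start button is pressed, in m: 0 up, 0.008 fully down; springs back up. Takes 1.5 N to start and 5 N fully down (3 to 10 N for the two together)
- start_right (a joint): the same for the right start button
- stop_top (a point): centre of the top of the stop button: a mushroom head 40 mm across, 31 mm above the console's plate (101 mm above the table); not to be pressed
- stop (a joint): how far the stop button is pressed, in m: 0 up, 0.006 down
- adapter_a: bystander, loose: turned steel hose adapter standing upright, 50 mm tall, at most 29 mm across, on the console's near half, between stop button and selector; origin at the centre of its underside. Leave it alone
- adapter_b: bystander, loose: turned steel hose adapter standing upright, 44 mm tall, at most 26 mm across, on the crimper's top, near its far corner on the shut side, beside the guard's track; origin at the centre of its underside. Leave it alone
- adapter_c: bystander, loose: turned steel hose adapter standing upright, 60 mm tall, at most 35 mm across, on the table between the two machines, near the robot; origin at the centre of its underside. Leave it alone
- ferrule: bystander, loose: brass tube 38 mm across, 45 mm tall, standing on the table between the two machines, farther out; origin at the centre of its underside. Leave it alone
- wrench: bystander, loose: steel open-ended wrench lying flat at the far side; origin on its underside. Leave it alone
- jar: bystander, loose: white jar 64 mm across, 80 mm tall, at the far side; origin at the centre of its underside. Leave it alone
- carton: bystander, loose: cardboard box 80 x 120 x 70 mm high, at the far side; origin at the centre of its underside. Leave it alone

How it is judged:
By the outcome, as a careful person would: the job done as asked, in the order asked, and still so for the second after the job is handed in, with the robot touching nothing.
It also fails if it takes over 53 s, if anything falls off the work surface, if the arm or the gripper's body presses on something with over 40 N, if the wrist force passes 120 N, or if a joint passes its speed limit or range.

## Working session

There is one attempt and no reset: what is moved stays moved. The work goes in short steps, Python scripts to look and compute and a tool call to move; the robot and the scene stay as the last step left them, time stands still between calls to the robot, and variables do not carry over. Pictures are saved under pics/ and viewed, at most 10 in all, crops included, and the job is handed in when it is done.

Besides the shell and the picture viewer there is one more tool, called after "Request:" as name([rows], argument=value, ...), one row to a line, values as JSON. apply_moves: Moves the arm, as the interface text tells. Its arguments: {"type":"object","properties":{"rows":{"type":"array"},"grip":{"type":"number"},"squeeze":{"type":"number"}},"required":["rows"]}

```bash
mkdir -p pics; cat > h.py <<'E'
import numpy as np, cv2
from cell import monitor, optics, ticket
def grab(n,save=None):
    c=optics.read_camera(n)
    if save: cv2.imwrite('pics/%s.png'%save,c['image'][:,:,::-1])
    np.savez('/tmp/%s.npz'%n,**{k:c[k] for k in('image','z_map','mtx','extrinsics')})
    return c
def pts(c):
    z=c['z_map'];K=c['mtx'];v,u=np.mgrid[:z.shape[0],:z.shape[1]]
    P=np.stack([(u-K[0,2])/K[0,0]*z,-(v-K[1,2])/K[1,1]*z,-z],-1)
    E=c['extrinsics'];W=P@E[:3,:3].T+E[:3,3];W[z<=0]=np.nan
    return W
E
python3 - <<'E'
from h import *
a=grab('top','top0');b=grab('side','side0')
for c in(a,b): print(c['mtx'].round(1).tolist(),c['extrinsics'].round(3).tolist(),[k for k in c])
s=monitor.observe();print(s)
E
```

```text
[[380.7, 0.0, 257.2], [0.0, 380.7, 197.3], [0.0, 0.0, 1.0]] [[-0.029, 0.99, -0.14, 0.428], [-1.0, -0.029, 0.002, -0.009], [-0.002, 0.141, 0.99, 1.138], [0.0, 0.0, 0.0, 1.0]] ['image', 'z_map', 'mtx', 'extrinsics']
[[351.4, 0.0, 256.0], [0.0, 351.4, 189.1], [0.0, 0.0, 1.0]] [[1.0, -0.024, 0.005, 0.577], [0.019, 0.637, -0.77, -0.598], [0.016, 0.77, 0.638, 0.597], [0.0, 0.0, 0.0, 1.0]] ['image', 'z_map', 'mtx', 'extrinsics']
{'time': 0.1, 'joints': array([-1.21818407,  0.53710559, -0.00442681,  1.5387784 ,  0.00259796,
        1.06729468, -0.07118819]), 'qvel': array([-2.31947964e-04, -4.05078556e-03, -6.73753207e-06, -1.64373399e-03,
       -1.31643357e-03,  8.97515322e-04, -8.76458406e-04]), 'tau': array([ 2.33792540e-03, -5.84562707e+01,  1.05154350e+00, -2.59780473e+01,
        1.25911229e-02,  4.50039355e-03,  1.62543625e-05]), 'tool_pos': array([0.26412572, 0.59329088, 0.23048938]), 'ee_rot': array([-1.04583142e-04,  2.07843567e-01,  9.78161759e-01, -7.83206740e-04]), 'ft_force': array([ 0.58511133, -0.76231587, -0.05830769]), 'ft_torque': array([-0.02671182, -0.01316062,  0.01499033]), 'finger_force': 0.0, 'grip_width': 0.08523517822298904}
```

View pics/top0.png

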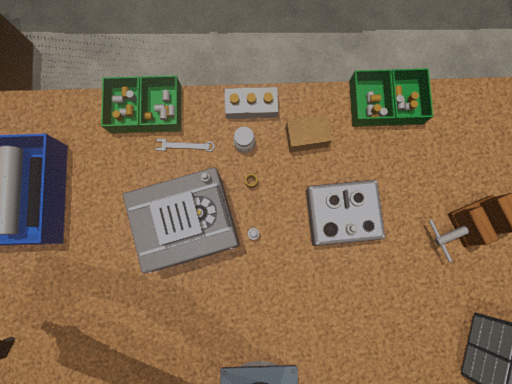

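View pics/side0.png

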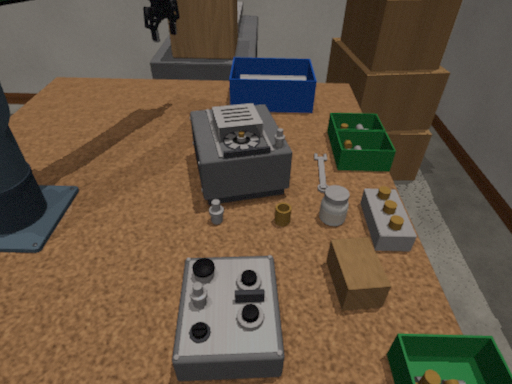

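The top view shows the crimper at about (180,220), with its hood at (177,217) open toward image left (+y) and the dies at (205,212). The console is at (346,212), with start buttons near (334,200) and (358,198), the stop or selector dark heads at (331,229) and (368,226), and adapter_a at (351,229). Next I'll turn these into metric positions.

```bash
cat > m.py <<'E'
from h import *
def rect(P):
    r=cv2.minAreaRect((P[:,:2]*1000).astype(np.float32)); return np.round(cv2.boxPoints(r),0).tolist(),np.round(r[0],1),np.round(r[1],1),round(r[2],1)
for n in('top','side'):
    c=dict(np.load('/tmp/%s.npz'%n));W=pts(c);g=c['image'].max(-1)
    def sel(x0,x1,y0,y1,z0,z1):
        with np.errstate(invalid='ignore'):
            m=(W[...,0]>x0)&(W[...,0]<x1)&(W[...,1]>y0)&(W[...,1]<y1)&(W[...,2]>z0)&(W[...,2]<z1)
        m=cv2.morphologyEx(m.astype(np.uint8),cv2.MORPH_OPEN,np.ones((3,3)))
        k,l,s,_=cv2.connectedComponentsWithStats(m)
        return m>0,l,s
    for nm,b in dict(crimp=(.2,.65,.0,.45,.130,.15),hood=(.2,.65,.05,.45,.165,.2),console=(.2,.65,-.45,-.05,.06,.078),cons_hi=(.2,.65,-.45,-.05,.083,.14)).items():
        m,l,s=sel(*b)
        for i in np.argsort(-s[1:,4])[:(1 if nm!='cons_hi' else 6)]+1:
            if s[i,4]<12: continue
            P=W[l==i];print(n,nm,s[i,4],'px',s[i,:4],'med',np.median(P,0).round(4),rect(P),'grey',g[l==i].mean().round())
E
python3 m.py
python3 - <<'E'
import cv2
a=cv2.imread('pics/side0.png')[240:384,165:295];b=cv2.imread('pics/top0.png')[165:285,115:245];d=cv2.imread('pics/top0.png')[170:255,295:395]
f=lambda i:cv2.resize(i,(400,300),interpolation=cv2.INTER_CUBIC)
import numpy as np
cv2.imwrite('pics/crops.png',np.vstack([np.hstack([f(a),f(b)]),np.hstack([f(d),f(cv2.imread('pics/side0.png')[95:215,180:300])])]))
E
```

```text
top crimp 5805 px [123 169 115 104] med [0.5039 0.1962 0.1406] ([[380.0, 294.0], [446.0, 42.0], [659.0, 98.0], [594.0, 350.0]], array([519.7, 196.1]), array([220.9, 260.3]), 14.6) grey 131.0
top hood 1899 px [150 192  52  53] med [0.5173 0.1973 0.1814] ([[451.0, 238.0], [479.0, 130.0], [586.0, 158.0], [558.0, 265.0]], array([518.6, 197.8]), array([110.2, 111. ]), 14.6) grey 155.0
top console 3381 px [308 180  77  65] med [ 0.5267 -0.259   0.0709] ([[440.0, -167.0], [454.0, -367.0], [624.0, -356.0], [610.0, -155.0]], array([ 531.9, -261.2]), array([170.1, 200.9]), 3.9) grey 155.0
top cons_hi 168 px [324 222  14  15] med [ 0.4828 -0.2084  0.0989] ([[463.0, -226.0], [502.0, -227.0], [503.0, -191.0], [465.0, -189.0]], array([ 483.3, -208.4]), array([36.5, 38.3]), 87.7) grey 65.0
top cons_hi 88 px [354 193  10  10] med [ 0.5678 -0.2918  0.0933] ([[555.0, -306.0], [581.0, -306.0], [581.0, -279.0], [555.0, -279.0]], array([ 568.1, -292.5]), array([27.1, 25.9]), 89.1) grey 72.0
top cons_hi 88 px [347 224  10  10] med [ 0.482  -0.2621  0.1028] ([[470.0, -277.0], [495.0, -277.0], [495.0, -252.
[... 1768 characters left out ...]
0], [587.0, -296.0], [573.0, -274.0]], array([ 568.8, -292.6]), array([27. , 26.6]), 33.3) grey 28.0
side cons_hi 248 px [234 290  30   9] med [ 0.565  -0.2608  0.0931] ([[541.0, -254.0], [542.0, -265.0], [590.0, -264.0], [590.0, -253.0]], array([ 565.8, -258.7]), array([48.5, 10.8]), 1.1) grey 52.0
side cons_hi 196 px [241 270  16  16] med [ 0.5638 -0.2273  0.0916] ([[548.0, -235.0], [574.0, -241.0], [579.0, -215.0], [554.0, -209.0]], array([ 563.7, -225.2]), array([26.2, 26.4]), 77.0) grey 26.0
side cons_hi 60 px [194 325  12   5] med [ 0.4925 -0.3186  0.0879] ([[483.0, -315.0], [484.0, -322.0], [501.0, -321.0], [501.0, -315.0]], array([ 492.3, -318.3]), array([17.6,  6.7]), 1.8) grey 21.0
```

View pics/crops.png

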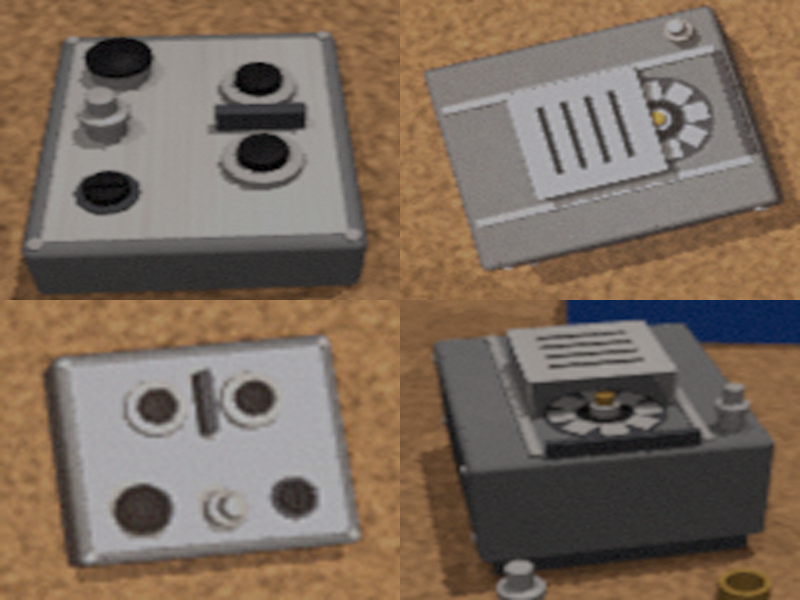

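The crops show the two black start buttons in steel collars with the barrier between them, the stop at near-left and the hood about 58 mm open. The two views agree within about 2 mm. Heights come out at 181 mm for the hood, 140 mm for the crimper and 92 mm for the buttons, all as expected. Next is a helper for working out the moves.

```bash
cat > go.py <<'E'
import sys
from h import *
from scipy.spatial.transform import Rotation as R
def go(p,ang=None,label=''):
    s=monitor.observe();w,x,y,z=s['ee_rot'];r=R.from_quat([x,y,z,w]).as_matrix()
    d=r.T@(np.array(p)-s['tool_pos'])*100
    a=np.degrees(np.arctan2(r[1,1],r[0,1]))
    print(label,'shift',d.round(2),'turn',None if ang is None else round(a-ang,1),'yang',round(a,1),'pos',s['tool_pos'].round(4),'F',s['ft_force'].round(1),'grip',s['grip_width'].round(4),'q7',s['joints'][6].round(2),'t',s['time'])
E
python3 - <<'E'
from go import *
go([.490,.305,.231],14.6,'pre')
E
```

```text
Traceback (most recent call last):
  File "go.py", line 8, in go
    print(label,'shift',d.round(2),'turn',None if ang is None else round(a-ang,1),'yang',round(a,1),'pos',s['tool_pos'].round(4),'F',s['ft_force'].round(1),'grip',s['grip_width'].round(4),'q7',s['joints'][6].round(2),'t',s['time'])
                                                                                                                                                                   ^^^^^^^^^^^^^^^^^^^^^
AttributeError: 'float' object has no attribute 'round'
```

```bash
sed -i "s/s\['grip_width'\].round(4)/round(float(s['grip_width']),4)/" go.py
python3 - <<'E'
from go import *
go([.490,.305,.231],14.6,'pre')
E
```

```text
pre shift [-3.236e+01 -1.715e+01 -2.000e-02] turn 51.4 yang 66.0 pos [0.2641 0.5933 0.2305] F [ 0.6 -0.8 -0.1] grip 0.0852 q7 -0.07 t 0.1
```

Request:
apply_moves([
  [[-1.5, -0.8, 0], 2],
  [[-4.5, -2.4, 0], 7],
  [[-8, -4.2, 0], 13],
  [[-11.5, -6.1, 0], 19],
  [[-15, -8, 0], 25],
  [[-18.5, -9.8, 0], 31],
  [[-22, -11.7, 0], 36],
  [[-25.5, -13.5, 0], 41],
  [[-28.5, -15.1, 0], 46],
  [[-31, -16.4, 0], 49.5],
  [[-32.4, -17.2, 0], 51.4],
  [[-32.4, -17.2, 0], 51.4],
], grip=0, squeeze=20)

```text
time: 1.3
tool_pos: [0.4918, 0.3018, 0.2313]
ee_rot: [0.001, 0.614, 0.79, -0.0]
ft_force: [-0.2, -0.4, 0.5]
grip_width: -0.0002
finger_force: 0.0
```

```bash
python3 - <<'E'
from go import *
go([.4937,.2915,.157],14.6,'down')
go([.516,.206,.157],14.6,'shut')
E
```

```text
down shift [-1.04 -0.08  7.43] turn -0.3 yang 14.3 pos [0.4918 0.3018 0.2313] F [-0.2 -0.4  0.5] grip -0.0002 q7 -0.26 t 1.3
shut shift [-9.87 -0.03  7.45] turn -0.3 yang 14.3 pos [0.4918 0.3018 0.2313] F [-0.2 -0.4  0.5] grip -0.0002 q7 -0.26 t 1.3
```

Request:
apply_moves([
  [[0, 0, 2], 0],
  [[0, 0, 4.5], 0],
  [[-0.5, 0, 6.5], 0],
  [[-1, 0, 7.4], 0],
  [[-1.5, 0, 7.4], 0],
  [[-2, 0, 7.4], 0],
  [[-2.5, 0, 7.4], 0],
  [[-3, 0, 7.4], 0],
  [[-3.5, 0, 7.4], 0],
  [[-4, 0, 7.4], 0],
  [[-4.5, 0, 7.4], 0],
  [[-5, 0, 7.4], 0],
])

```text
time: 2.5
tool_pos: [0.5029, 0.2571, 0.1575]
ee_rot: [-0.0, 0.611, 0.791, 0.001]
ft_force: [-1.1, 2.8, 0.3]
grip_width: 0.0002
finger_force: 1.4
```

```bash
python3 - <<'E'
from go import *
go([.516,.206,.157],14.6,'shut')
grab('side','side1')
E
```

```text
shut shift [-5.28 -0.03  0.04] turn 0.0 yang 14.6 pos [0.5029 0.2571 0.1575] F [-1.1  2.8  0.3] grip 0.0002 q7 -0.15 t 2.5
```

View pics/side1.png

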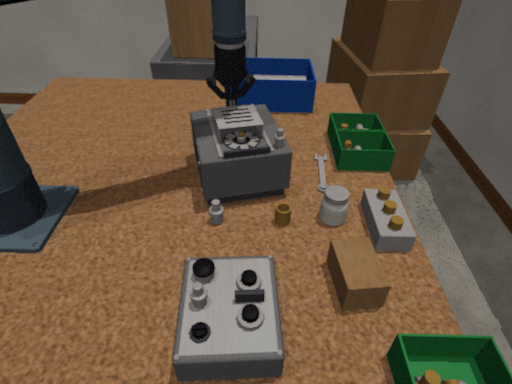

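The fingers are behind the hood near (232,100) and in contact with it at about 3 N, so I'll keep pushing.

Request:
apply_moves([
  [[-0.5, 0, 0], 0],
  [[-1, 0, 0], 0],
  [[-1.5, 0, 0], 0],
  [[-2, 0, 0], 0],
  [[-2.5, 0, 0], 0],
  [[-3, 0, 0], 0],
  [[-3.5, 0, 0], 0],
  [[-4, 0, 0], 0],
  [[-4.4, 0, 0], 0],
  [[-4.6, 0, 0], 0],
  [[-4.8, 0, 0], 0],
  [[-4.8, 0, 0], 0],
])

```text
time: 3.75
tool_pos: [0.5152, 0.2096, 0.1572]
ee_rot: [0.0, 0.612, 0.791, -0.0]
ft_force: [0.0, 1.2, 0.3]
grip_width: -0.0001
finger_force: 0.5
```

```bash
python3 - <<'E'
from go import *
go([.516,.206,.157],14.6,'shut')
E
```

```text
shut shift [-0.37 -0.02  0.02] turn -0.0 yang 14.6 pos [0.5152 0.2096 0.1572] F [0.  1.2 0.3] grip -0.0001 q7 -0.06 t 3.75
```

Request:
apply_moves([
  [[-0.2, 0, 0], 0],
  [[-0.4, 0, 0], 0],
  [[-0.5, 0, 0], 0],
  [[-0.6, 0, 0], 0],
  [[-0.6, 0, 0], 0],
])

```text
time: 4.25
tool_pos: [0.5157, 0.2073, 0.1572]
ee_rot: [-0.001, 0.611, 0.792, 0.001]
ft_force: [-0.8, 9.6, 0.3]
grip_width: -0.0001
finger_force: 4.5
```

Request:
apply_moves([
  [[-0.3, 0, 0], 0],
  [[-0.5, 0, 0], 0],
  [[-0.5, 0, 0], 0],
])

```text
time: 4.55
tool_pos: [0.5157, 0.2072, 0.1573]
ee_rot: [-0.003, 0.609, 0.793, 0.003]
ft_force: [-4.0, 19.9, 0.7]
grip_width: 0.0002
finger_force: 9.9
```

The force rises with no further movement, so the hood is at its hard stop. I'll back off, rise, and check.

Request:
apply_moves([
  [[0.6, 0, 0], 0],
  [[1.5, 0, 0], 0],
  [[3, 0, 0], 0],
  [[4, 0, -1], 0],
  [[4, 0, -4], 0],
  [[4, 0, -7.5], 0],
  [[4, 0, -9], 0],
  [[4, 0, -9], 0],
])

```text
time: 5.35
tool_pos: [0.5093, 0.2392, 0.2504]
ee_rot: [0.001, 0.611, 0.791, 0.002]
ft_force: [-0.3, -0.7, 0.1]
grip_width: 0.0004
finger_force: 0.0
```

```bash
python3 - <<'E'
from h import *
grab('side')
E
python3 m.py | grep 'side hood'
python3 - <<'E'
from go import *
go([.5665,-.2586,.25],93.9,'over')
E
```

```text
side hood 1115 px [215 114  54  27] med [0.5306 0.1369 0.1788] ([[464.0, 184.0], [492.0, 75.0], [599.0, 103.0], [571.0, 212.0]], array([531.6, 143.5]), array([110.6, 112.3]), 14.7) grey 130.0
over shift [-49.59  -6.91  -0.19] turn -79.3 yang 14.6 pos [0.5082 0.2387 0.2485] F [ 0.5 -0.8 -0.7] grip -0.0003 q7 -0.15 t 5.4
```

The hood moved about 57 mm and now sits at the shut position. Next I'll move over the console with the fingers at 53.5 mm.

Request:
apply_moves([
  [[-1.5, -0.2, 0], -2],
  [[-5, -0.7, 0], -8],
  [[-9, -1.3, 0], -15],
  [[-13, -1.8, 0], -22],
  [[-17.5, -2.4, 0], -29],
  [[-22, -3.1, 0], -36],
  [[-26.5, -3.7, 0], -43],
  [[-31, -4.3, 0], -50],
  [[-35.5, -5, 0], -57],
  [[-39.5, -5.5, 0], -64],
  [[-43.5, -6.1, 0], -71],
  [[-46.5, -6.5, 0], -75],
], grip=5.35)

```text
time: 6.6
tool_pos: [0.5609, -0.231, 0.2458]
ee_rot: [-0.001, 0.002, 1.0, -0.0]
ft_force: [0.1, 0.3, 0.5]
grip_width: 0.0534
finger_force: 0.0
```

```bash
python3 - <<'E'
from go import *
go([.5665,-.2586,.14],93.9,'over')
E
```

```text
over shift [-0.6  -2.75 10.58] turn -4.2 yang 89.7 pos [ 0.5609 -0.231   0.2458] F [0.1 0.3 0.5] grip 0.0534 q7 1.97 t 6.6
```

Request:
apply_moves([
  [[-0.4, -1.4, 1], -3],
  [[-0.6, -2.7, 3], -4.2],
  [[-0.6, -2.7, 6], -4.2],
  [[-0.6, -2.7, 8.5], -4.2],
  [[-0.6, -2.7, 10], -4.2],
  [[-0.6, -2.7, 10.6], -4.2],
  [[-0.6, -2.7, 10.6], -4.2],
])

```text
time: 7.3
tool_pos: [0.5676, -0.2549, 0.1406]
ee_rot: [-0.001, -0.033, 0.999, 0.0]
ft_force: [0.6, -0.2, -0.1]
grip_width: 0.0538
finger_force: 0.0
```

```bash
python3 - <<'E'
from go import *
go([.5665,-.2586,.10],93.9,'press')
c=grab('side');cv2.imwrite('pics/s2.png',cv2.resize(c['image'][200:384,140:340,::-1],(800,600)[:2],interpolation=cv2.INTER_CUBIC))
c=grab('top');cv2.imwrite('pics/t2.png',cv2.resize(c['image'][150:270,100:400,::-1],(800,320),interpolation=cv2.INTER_CUBIC))
W=pts(dict(np.load('/tmp/side.npz')))
with np.errstate(invalid='ignore'):
    m=(abs(W[...,0]-.5665)<.03)&(abs(W[...,1]+.2586)<.07)&(W[...,2]>.11)&(W[...,2]<.16)
for lo,hi in((-.33,-.2586),(-.2586,-.19)):
    P=W[m&(W[...,1]>lo)&(W[...,1]<hi)]
    print(len(P),P.min(0).round(4) if len(P) else '',P.max(0).round(4) if len(P) else '')
E
```

```text
press shift [ 0.13 -0.36  4.06] turn -0.1 yang 93.8 pos [ 0.5676 -0.2549  0.1406] F [ 0.6 -0.2 -0.1] grip 0.0538 q7 2.09 t 7.3
55 [ 0.557  -0.2961  0.1446] [ 0.5779 -0.2864  0.1599]
10 [ 0.5541 -0.2292  0.1532] [ 0.5734 -0.2266  0.1599]
```

View pics/s2.png

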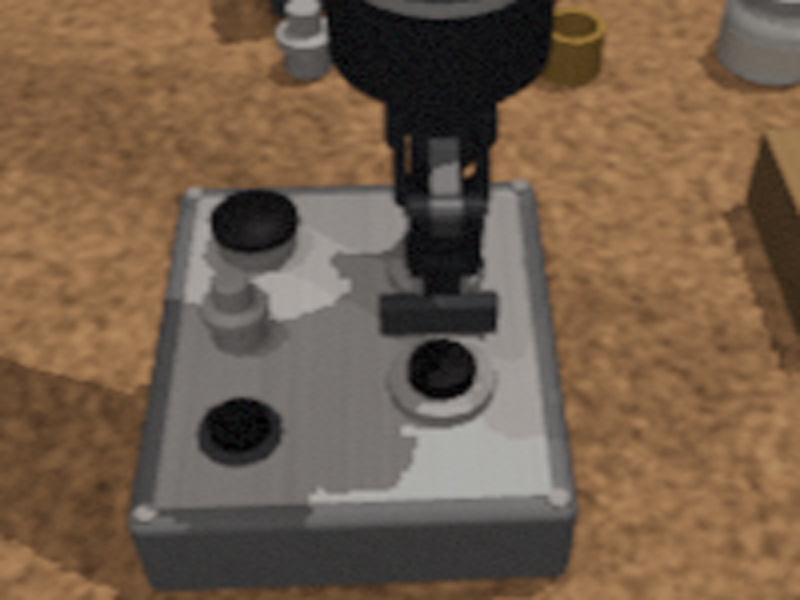

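View pics/t2.png

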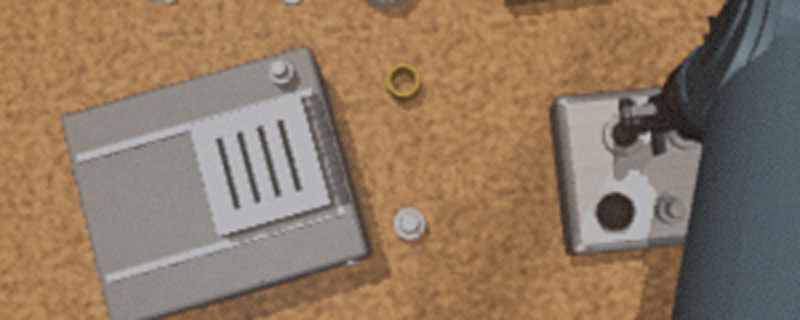

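The hood is shut over the dies and adapter_b is standing. In the side crop the right finger is above the barrier and right-button area. The measured finger back at y=-0.296 puts the tips 34 mm either side of the TCP, about 4 mm above it. I'll correct 3.6 mm sideways and descend.

Request:
apply_moves([
  [[0.1, -0.4, 0], 0],
  [[0.1, -0.4, 1], 0],
  [[0.1, -0.4, 2.5], 0],
  [[0.1, -0.4, 4], 0],
  [[0.1, -0.4, 4.7], 0],
  [[0.1, -0.4, 5], 0],
  [[0.1, -0.4, 5], 0],
])

```text
time: 8.1
tool_pos: [0.5666, -0.2589, 0.0907]
ee_rot: [-0.001, -0.033, 0.999, 0.0]
ft_force: [-0.8, 0.7, -0.6]
grip_width: 0.0536
finger_force: 0.0
```

```bash
python3 - <<'E'
from go import *
go([.5665,-.2586,.078],93.9,'press')
E
```

```text
press shift [0.01 0.03 1.27] turn -0.1 yang 93.8 pos [ 0.5666 -0.2589  0.0907] F [-0.8  0.7 -0.6] grip 0.0536 q7 2.11 t 8.1
```

Request:
apply_moves([
  [[0, 0, 0.3], 0],
  [[0, 0, 0.6], 0],
  [[0, 0, 0.9], 0],
  [[0, 0, 1.1], 0],
  [[0, 0, 1.3], 0],
  [[0, 0, 1.4], 0],
])

```text
time: 8.7
tool_pos: [0.5679, -0.2596, 0.0819]
ee_rot: [0.001, -0.033, 0.999, 0.0]
ft_force: [-15.4, 7.4, 45.4]
grip_width: 0.0535
finger_force: 23.0
```

Request:
apply_moves([
  [[0, 0, -0.2], 0],
  [[0, 0, -0.2], 0],
])

```text
time: 8.9
tool_pos: [0.5678, -0.2596, 0.0822]
ee_rot: [0.001, -0.033, 0.999, -0.0]
ft_force: [-8.6, 4.2, 23.8]
grip_width: 0.0537
finger_force: 11.6
```

```bash
python3 - <<'E'
from go import *
go([.5665,-.2586,.078],93.9,'press');s=monitor.observe();print(s['ft_torque'])
c=grab('side');cv2.imwrite('pics/s3.png',cv2.resize(c['image'][255:345,190:300,::-1],(733,600),interpolation=cv2.INTER_CUBIC))
E
```

```text
press shift [0.12 0.11 0.42] turn -0.1 yang 93.8 pos [ 0.5678 -0.2596  0.0822] F [-8.6  4.2 23.8] grip 0.0537 q7 2.11 t 8.9
[0.86209013 1.8021815  0.01049687]
```

View pics/s3.png

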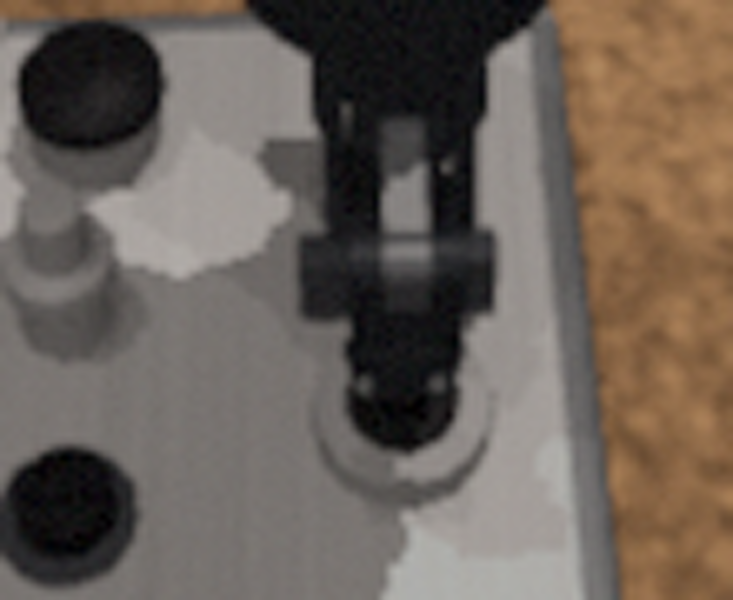

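The right finger sits on a button that looks flush in its collar. The moment (lever 0.21 m on both axes) shows the load is balanced, about 12 N on each button. I'll hold for more than 2 s and check the button height.

Request:
apply_moves([
  [[0, 0, 0.05], 0],
  [[0, 0, 0.05], 0],
  [[0, 0, 0.05], 0],
  [[0, 0, 0.05], 0],
  [[0, 0, 0.05], 0],
  [[0, 0, 0.05], 0],
  [[0, 0, 0.05], 0],
  [[0, 0, 0.05], 0],
  [[0, 0, 0.05], 0],
  [[0, 0, 0.05], 0],
  [[0, 0, 0.05], 0],
  [[0, 0, 0.05], 0],
])

```text
time: 10.15
tool_pos: [0.5678, -0.2596, 0.0822]
ee_rot: [0.001, -0.033, 0.999, -0.0]
ft_force: [-10.0, 4.4, 27.4]
grip_width: 0.0536
finger_force: 13.7
```

```bash
python3 - <<'E'
from go import *
go([.5665,-.2586,.078],93.9);print(monitor.observe()['ft_torque'])
W=pts(grab('side'))
print((W[314:326,246:255,2]*1000).round(0)); print((W[318,246:255,:]*1000).round(0).tolist())
E
```

```text
shift [0.13 0.11 0.42] turn -0.1 yang 93.8 pos [ 0.5678 -0.2596  0.0822] F [-10.    4.4  27.4] grip 0.0536 q7 2.11 t 10.15
[ 1.02073826  2.11461092 -0.05860521]
[[98. 97. 98. 97. 95. 97. 96. 95. 84.]
 [83. 85. 86. 84. 84. 82. 84. 84. 84.]
 [84. 84. 85. 84. 84. 84. 86. 84. 84.]
 [83. 84. 82. 83. 85. 83. 86. 83. 84.]
 [85. 85. 85. 82. 85. 84. 85. 83. 85.]
 [84. 85. 85. 84. 86. 83. 83. 84. 84.]
 [83. 85. 85. 85. 84. 86. 83. 83. 83.]
 [84. 84. 81. 82. 84. 82. 83. 82. 80.]
 [81. 81. 82. 82. 82. 83. 81. 81. 80.]
 [82. 79. 80. 82. 80. 81. 80. 80. 80.]
 [79. 81. 80. 80. 81. 81. 81. 82. 80.]
 [80. 80. 80. 80. 79. 81. 80. 80. 80.]]
[[563.0, -300.0, 85.0], [565.0, -300.0, 85.0], [566.0, -300.0, 85.0], [568.0, -298.0, 82.0], [570.0, -299.0, 85.0], [571.0, -299.0, 84.0], [573.0, -300.0, 85.0], [574.0, -299.0, 83.0], [576.0, -299.0, 85.0]]
```

The button top has dropped from 91.6 to about 84 mm in the same camera. That is about 7.6 mm, which is fully down within noise at 14 N each. I'll hold longer, then lift straight up.

Request:
apply_moves([
  [[0, 0, 0.05], 0],
  [[0, 0, 0.05], 0],
  [[0, 0, 0.05], 0],
  [[0, 0, 0.05], 0],
  [[0, 0, 0.05], 0],
  [[0, 0, 0.05], 0],
  [[0, 0, 0.05], 0],
  [[0, 0, 0.05], 0],
  [[0, 0, 0.05], 0],
  [[0, 0, 0.05], 0],
  [[0, 0, 0.05], 0],
  [[0, 0, 0.05], 0],
])

```text
time: 11.4
tool_pos: [0.5678, -0.2596, 0.0821]
ee_rot: [0.001, -0.033, 0.999, 0.0]
ft_force: [-11.5, 5.6, 31.1]
grip_width: 0.0534
finger_force: 15.6
```

Request:
apply_moves([
  [[0, 0, 0.05], 0],
  [[0, 0, 0.05], 0],
  [[0, 0, 0.05], 0],
  [[0, 0, -0.3], 0],
  [[0, 0, -0.8], 0],
  [[0, 0, -1.5], 0],
  [[0, 0, -3], 0],
  [[0, 0, -6], 0],
  [[0, 0, -10], 0],
  [[0, 0, -14], 0],
  [[0, 0, -16], 0],
  [[0, 0, -16], 0],
])

```text
time: 12.6
tool_pos: [0.5695, -0.2604, 0.2429]
ee_rot: [0.004, -0.033, 0.999, -0.002]
ft_force: [0.2, -0.2, 0.5]
grip_width: 0.0536
finger_force: 0.0
```

```bash
python3 - <<'E'
from h import *
c=grab('side','side4');grab('top')
E
python3 m.py | grep -E 'side|top hood'
```

```text
top hood 1891 px [171 186  53  52] med [0.5317 0.1422 0.1815] ([[466.0, 183.0], [493.0, 76.0], [600.0, 103.0], [573.0, 210.0]], array([533. , 142.8]), array([110.1, 110.6]), 14.3) grey 166.0
side crimp 1184 px [190 110  31  55] med [0.4427 0.1603 0.1376] ([[382.0, 294.0], [423.0, 40.0], [491.0, 51.0], [450.0, 305.0]], array([436.3, 172.5]), array([ 68.6, 257.4]), 9.1) grey 106.0
side console 8544 px [171 256 113 110] med [ 0.5293 -0.2958  0.0685] ([[439.0, -167.0], [453.0, -366.0], [623.0, -355.0], [609.0, -156.0]], array([ 531.1, -261. ]), array([170.2, 199.4]), 4.0) grey 121.0
side cons_hi 338 px [192 259  22  19] med [ 0.484  -0.2139  0.0966] ([[462.0, -193.0], [466.0, -231.0], [503.0, -227.0], [499.0, -188.0]], array([ 482.6, -209.7]), array([37.2, 38.4]), 6.5) grey 29.0
side cons_hi 289 px [190 282  17  22] med [ 0.4845 -0.2707  0.0997] ([[467.0, -262.0], [475.0, -284.0], [501.0, -274.0], [492.0, -252.0]], array([ 483.7, -267.7]), array([27.6, 23.4]), 21.0) grey 109.0
side cons_hi 252 px [241 304  18  18] med [ 0.569  -0.2945  0.0918] ([[551.0, -287.0], [563.0, -310.0], [587.0, -298.0], [575.0, -275.0]], array([ 568.8, -292.4]), array([26.8, 25.8]), 27.4) grey 30.0
side cons_hi 248 px [234 290  30   9] med [ 0.565  -0.2607  0.0931] ([[541.0, -254.0], [542.0, -265.0], [590.0, -263.0], [590.0, -253.0]], array([ 565.8, -258.7]), array([48.4, 10.7]), 2.0) grey 52.0
side cons_hi 191 px [241 270  16  15] med [ 0.564  -0.2274  0.0916] ([[546.0, -229.0], [568.0, -243.0], [582.0, -221.0], [560.0, -207.0]], array([ 563.7, -225. ]), array([25.9, 26.2]), 57.6) grey 25.0
side cons_hi 71 px [191 325  15   5] med [ 0.4907 -0.3186  0.0877] ([[479.0, -315.0], [479.0, -323.0], [501.0, -322.0], [501.0, -315.0]], array([ 490. , -318.7]), array([21.9,  7.5]), 1.3) grey 17.0
```

View pics/side4.png

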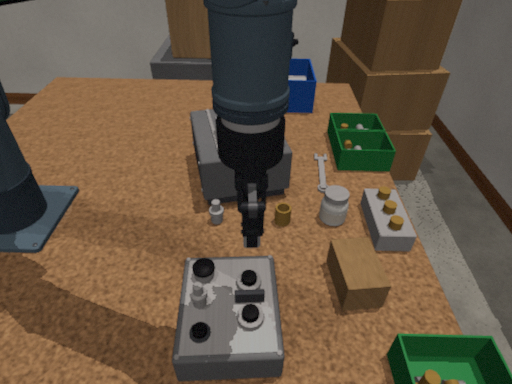

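Both buttons are back up at 92 mm, and the stop button, adapters and other loose things are where they were. The hood centre measures 54.9 mm along the crimper's -y, against 55 mm for fully shut. The robot is clear of everything, so I'll hand in.

```bash
python3 -c "
from cell import ticket
print(ticket.close_job())"
```

```text
the job is handed in; nothing more can be done
None
```

I pushed the guard hood shut to its hard stop, held both start buttons down together for over two seconds and let them come back up, left the stop button and loose items untouched, and handed the job in at about 13 s; no verdict came back.

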